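# Stand the fallen sauce bottle back in its row

### The job

One sauce bottle has fallen over in the steel sauce tray. Stand it upright again on the tray floor in the gap between the standing bottle and the short jar, setting it down gently without letting it drop or fall. Leave its two neighbours standing where they are, and do not disturb the pickle jar or the tub.

Things in the scene. Friction and masses are not known exactly. Their poses are not given: they have to be found in the camera images.
- tray: Shallow steel tray, the lane, fixed to the table: 98 mm wide (its x), 560 mm long (its y), floor top 4 mm above the table, rim 10 mm high all round and 4 mm thick (inside 90 x 552 mm). Origin: centre of its underside; z up. Its +y half (robot's left) holds the standing row, its -y half the fallen bottle.
- fallen_bottle: Eight-sided amber glass sauce bottle, lying on a flat, roughly along the tray, cap towards its -y end. 152 mm tall: octagonal body, 54 mm across flats, 58 across corners, up to 98 mm from the foot, shoulder sloping to a neck 26 mm thick (118 to 126 mm), round black cap 32 mm wide (126 to 152 mm). 0.2 to 0.45 kg. Origin: centre of its foot; z runs from foot to cap.
- standing_bottle: A bottle of the same kind and size, standing in the tray beside the gap, at either end of it. Origin: centre of its foot; z up.
- short_jar: Short round glass jar with a steel lid, standing in the tray at the other side of the gap: body 62 mm diameter up to 70 mm, lid 58 mm diameter from 78 to 96 mm, 96 mm tall. Origin: centre of its foot; z up. The free gap between it and the standing bottle is 70 to 85 mm wide.
- pickle_jar: Bystander: large green glass jar with white lid, 90 mm diameter, 134 mm tall, on the table beyond the tray. Origin: centre of its foot.
- tub: Bystander: open white plastic bowl, 140 mm diameter, 70 mm tall, on the table beyond the tray. Origin: centre of its underside.
Mind the look-alikes: they are no part of the job. Leave any pink or red look-alike of the fallen_bottle alone.

How it is judged:
By the outcome, as a careful person would: the job done as asked, in the order asked, and still so for the second after the job is handed in, with the robot touching nothing.
It also fails if it takes over 61 s, if anything falls off the work surface, if the arm or the gripper's body presses on something with over 40 N, if the wrist force passes 120 N, or if a joint passes its speed limit or range.

### The arm

A 7-joint arm with a two-finger parallel gripper is mounted at the origin on the work surface. World frame = base frame: x ahead of the robot, y to its left, z up, the work surface at z = 0. Lengths are in m, angles in rad, forces in N, time in s.
With the tool pointing down it reaches from about 0.4 to 0.85 m from the base axis. Payload 4.5 kg.
Tool frame: the origin (TCP) lies at the very end of the fingers, on their centre line; the grasp point (between the pads) lies 19 mm behind it; z points along the fingers, y is the line along which they close (so a half turn about z gives the same grasp; the last joint's range is limited). The gripper opens to 88 mm and grips with 3 to 60 N. Pads are 18 mm wide; open, the fingers measure 123 mm over their backs; the gripper's body (75 mm by 187 mm) begins 45 mm behind the grasp point.
Start: joints at [1.383, 0.689, -0.195, 1.565, 0.157, 0.902, -0.215], TCP at [0.138, -0.61, 0.239] pointing down, gripper open.
Joint ranges: [-3.01, 3.01], [-0.46, 2.08], [-1.47, 1.51], [0.13, 2.56], [-1, 4.14], [0.04, 2.09], [-2.66, 2.66]. Speed limits (rad/s): [2.57, 2.57, 3.14, 3.14, 3.14, 3.14, 3.14].

### API

Orientations are given as a unit quaternion [x, y, z, w].
In Python, from plant import r gives the robot as it stands. The module is installed in compiled form; this text tells all that it offers.
- The arm moves only by the shell command python3 -m pendant 'ROWS' [FORCE]. ROWS is JSON, one flat list of numbers, 7 for each row, row after row: the opening, from 0 (shut) to 1 (fully open), then the shift along the tool's x, y, z scaled (see below), then the turn, a rotation vector about the tool's x, y, z scaled (see below). A call has 1 to 12 rows; each row is the pose to reach, as a shift and turn from the pose commanded when the call began, along the tool's axes at that moment; what a row does not reach only later rows make up. The controller multiplies each number of a shift by 0.15 m and each number of a turn by pi/2 rad. A row lasts 1/10 s, in which the tool goes at most 50 mm and 8.59 degrees, less where a joint would pass 70% of its speed; a pose out of reach is approached as far as the arm can. A call with a number of a shift or a turn outside -1 to 1 is refused whole. A call with a gripper value outside its range is refused whole. The fingers move at their own pace and stop on an object; FORCE is the grip in N (left out, the last holds). Time passes only in rows, so rows that repeat a pose let the fingers close. It gives the time, the measured TCP pose, the force, the opening and the grip force at its end, in the units of the state.
- r.get_state(): the state, without advancing time (a new reading comes with each control period).
- r.snapshot(name): name is "scene" or "top" or "wrist"; returns a dict with "img" (384x512x3 uint8, red, green, blue), "mtx" (3x3 intrinsics, pixels), "k1" (the pictures are not rectified: a ray, as slopes to the right and down, at radius r is drawn at 1 + k1 r^2 times it, then the intrinsics apply), "cam_to_world" (4x4, takes a point from camera to world coordinates). Camera axes: x right, y up, looking along -z (the intrinsics and any distortion apply to the point x, -y, -z); pixel columns grow to the right and rows downward; lengths in m; the calibration is good to about 2 mm. A picture is of the moment at which its call begins. There is no depth.
- r.finish_job(): hands the job in; it is judged then, once.
The state is a dict: "clock": time; "q": joint angles; "qd": joint speeds; "joint_torque": joint torques, N m; "tool_pos": TCP position; "eef_rot": TCP orientation; "contact_force": force on the tool from outside, world axes, zero at the start; "moment": the same for the moment, N m; "opening": opening from 0.0 (shut) to 1.0 (fully open); "finger_force": force on a finger pad.
Only numpy, scipy, OpenCV 4.12 (cv2) and the standard library are available. Lean on these libraries where they do the work, as an engineer would, in place of code of your own. Each camera call takes 0.05 s, during which the arm holds its last target. There are 200 camera calls.

## Working session

There is one attempt and no reset: what is moved stays moved. The work goes in short steps, Python scripts to look and compute and a shell command to move; the robot and the scene stay as the last step left them, time stands still between calls to the robot, and variables do not carry over. Pictures are saved under pics/ and viewed, at most 13 in all, crops included, and the job is handed in when it is done.

```bash
mkdir -p pics
python3 - <<'E'
from plant import r
import cv2,numpy as np,pickle
s=r.get_state();print({k:np.round(v,3) for k,v in s.items()})
D={n:r.snapshot(n) for n in("scene","top","wrist")}
pickle.dump(D,open('d.pkl','wb'))
for n in D:print(n,np.round(D[n]['mtx'],1).tolist(),D[n]['k1'],np.round(D[n]['cam_to_world'],3).tolist())
cv2.imwrite('pics/a.png',cv2.resize(np.hstack([D['scene']['img'],D['top']['img']])[:,:,::-1],(800,300)))
cv2.imwrite('pics/top.png',D['top']['img'][:,:,::-1])
E
```

```text
{'clock': np.float64(0.0), 'q': array([ 1.383,  0.69 , -0.195,  1.566,  0.157,  0.902, -0.215]), 'qd': array([-0.   , -0.   ,  0.   ,  0.   ,  0.   ,  0.001, -0.002]), 'joint_torque': array([-0.0000e+00, -5.2757e+01, -1.2670e+00, -1.5343e+01, -5.3000e-02,
        6.0000e-03,  0.0000e+00]), 'tool_pos': array([ 0.137, -0.609,  0.238]), 'eef_rot': array([ 0.994,  0.111, -0.   , -0.001]), 'contact_force': array([ 0.649, -0.205, -0.46 ]), 'moment': array([-0.064,  0.024, -0.001]), 'finger_force': np.float64(0.0), 'opening': np.float64(1.0)}
scene [[438.3, 0.0, 259.0], [0.0, 438.3, 198.3], [0.0, 0.0, 1.0]] -0.14598738423176782 [[0.613, -0.533, 0.584, 1.175], [0.79, 0.403, -0.461, -0.641], [0.011, 0.744, 0.668, 0.86], [0.0, 0.0, 0.0, 1.0]]
top [[476.2, 0.0, 252.0], [0.0, 476.2, 194.3], [0.0, 0.0, 1.0]] -0.17430032010308275 [[-0.009, 0.998, -0.067, 0.356], [-1.0, -0.01, -0.005, -0.089], [-0.006, 0.067, 0.998, 1.402], [0.0, 0.0, 0.0, 1.0]]
wrist [[293.8, 0.0, 260.8], [0.0, 293.8, 191.1], [0.0, 0.0, 1.0]] -0.05143080472633882 [[0.221, 0.932, 0.286, 0.211], [-0.975, 0.212, 0.063, -0.593], [-0.002, -0.293, 0.956, 0.385], [0.0, 0.0, 0.0, 1.0]]
```

View pics/a.png

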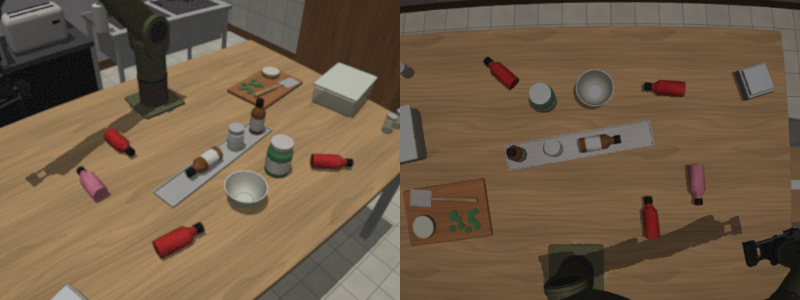

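View pics/top.png

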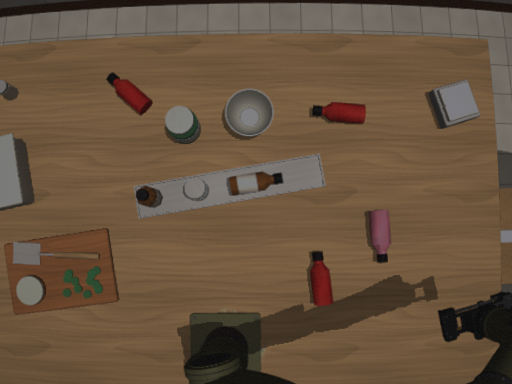

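The top view shows these look-alikes: amber bottle lying in the tray (255,183), amber bottle standing (147,196), red bottles at (131,95), (340,112) and (320,278), and a pink one at (380,235). I choose the amber one lying in the tray. The short jar is at (195,188). I'll measure it and check it in a crop.

```bash
cat > h.py <<'E'
import numpy as np,cv2,json
from scipy.spatial.transform import Rotation as R
def ray(s,uv):
    K=s['mtx'];k=s['k1'];uv=np.atleast_2d(np.array(uv,float))
    p=cv2.undistortPoints(uv.reshape(-1,1,2),K,np.array([k,0,0,0,0.])).reshape(-1,2)
    T=s['cam_to_world'];d=np.c_[p[:,0],-p[:,1],-np.ones(len(p))]@T[:3,:3].T
    return T[:3,3],d
def onz(s,uv,z):
    o,d=ray(s,uv);return o+d*((z-o[2])/d[:,2])[:,None]
def pix(s,P):
    T=s['cam_to_world'];c=(np.atleast_2d(P)-T[:3,3])@T[:3,:3];x=np.c_[c[:,0],-c[:,1]]/-c[:,2:]
    x=x*(1+s['k1']*(x**2).sum(1,keepdims=True));K=s['mtx'];return x*[K[0,0],K[1,1]]+K[:2,2]
def rel(s,p,Rt):
    """shift & turn in pendant units from state s to pose p,Rt"""
    R0=R.from_quat(s['eef_rot']);return np.round(np.r_[R0.inv().apply(np.array(p)-s['tool_pos'])/.15,(R0.inv()*Rt).as_rotvec()/(np.pi/2)],3)
E
python3 - <<'E'
from h import *;import pickle
D=pickle.load(open('d.pkl','rb'));t=D['top'];im=t['img'];hsv=cv2.cvtColor(im,cv2.COLOR_RGB2HSV)
gray=((hsv[...,1]<45)&(hsv[...,2]>60)).astype(np.uint8);g=np.zeros_like(gray);g[145:225,130:330]=gray[145:225,130:330]
g=cv2.morphologyEx(g,cv2.MORPH_OPEN,np.ones((3,3)))
ys,xs=np.nonzero(g);box=cv2.boxPoints(cv2.minAreaRect(np.c_[xs,ys].astype(np.float32)))
P=onz(t,box,.008);print('tray corners px',box.round(0).tolist(),P.round(3).tolist(),P.mean(0))
v=hsv[...,2]; 
for nm,z,(x0,y0,x1,y1) in(('fallcap',.031,(268,165,295,195)),('standcap',.156,(135,185,160,210))):
    m=np.zeros_like(g);m[y0:y1,x0:x1]=(v[y0:y1,x0:x1]<45)
    n,l,st,c=cv2.connectedComponentsWithStats(m);i=1+st[1:,4].argmax();print(nm,st[i],c[i],onz(t,c[i],z))
c=im[140:230,125:335,::-1];cv2.imwrite('pics/c.png',cv2.resize(c,None,fx=3.8,fy=3.8,interpolation=2))
s=D['scene']['img'][140:270,190:370,::-1];cv2.imwrite('pics/s.png',cv2.resize(s,None,fx=4.4,fy=4.4,interpolation=2))
E
```

```text
tray corners px [[133.0, 186.0], [319.0, 153.0], [325.0, 186.0], [139.0, 218.0]] [[0.479, 0.271, 0.008], [0.569, -0.282, 0.008], [0.472, -0.297, 0.008], [0.382, 0.253, 0.008]] [ 0.47569761 -0.01358395  0.008     ]
fallcap [273 173  10  11  82] [277.30487805 178.03658537] [[ 0.49449087 -0.1561661   0.031     ]]
standcap [136 189  13  12 128] [142.109375 194.609375] [[0.44167394 0.20812609 0.156     ]]
```

View pics/c.png

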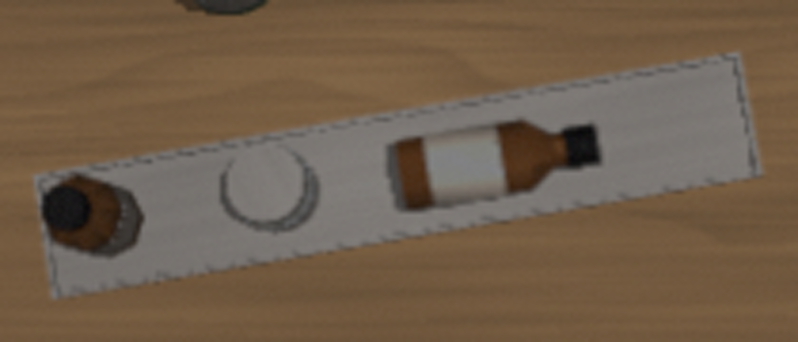

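View pics/s.png

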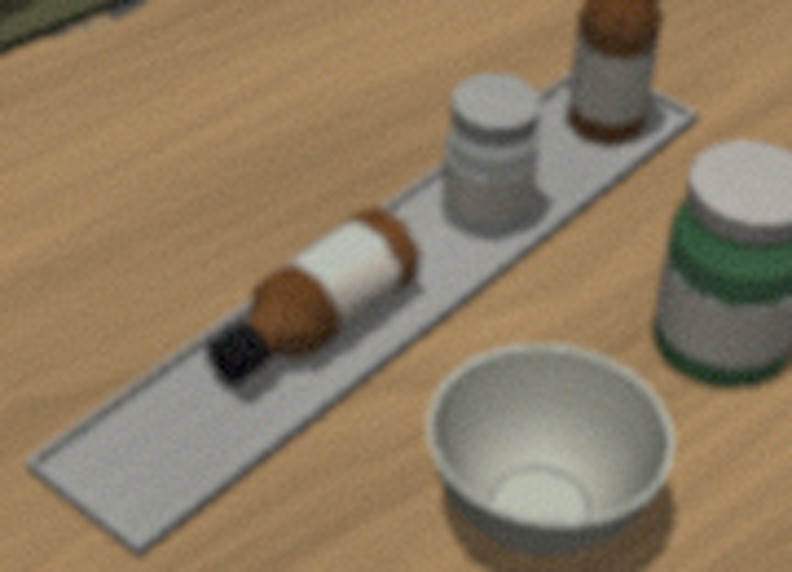

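The crops show the fallen amber bottle with its cap at (278,178) and foot edge at (230,187). The jar lid is at (195,188) and the standing bottle's cap at (142,195). The gap lies between jar and bottle, and the bottle is an amber one with a white label, so the choice is confirmed.

Run:
```python
from h import *;import pickle
D=pickle.load(open('d.pkl','rb'));t=D['top'];s=D['scene']
cap=onz(t,[278.,178.3],.031)[0];foot=onz(t,[230.,186.6],.031)[0]
a=cap-foot;print('cap',cap,'foot',foot,np.linalg.norm(a),'axis yaw',np.degrees(np.arctan2(a[1],a[0])))
u=np.array([-.090,.5515]);u/=np.linalg.norm(u);print('tray y',u,np.degrees(np.arctan2(u[1],u[0])))
jar=onz(t,[195.,188.2],.1)[0];sb=onz(t,[142.3,194.65],.156)[0];print('jar',jar,'sb',sb,'dist',np.linalg.norm((sb-jar)[:2]))
# jar lid & cap checks by scene view
for n,p in(('cap',cap),('jar',jar),('sb',sb)):print(n,pix(s,p).round(1))
d=(sb-jar)[:2]/np.linalg.norm((sb-jar)[:2]);print('target',jar[:2]+d*(31+ (np.linalg.norm((sb-jar)[:2])*1e3-58)/2)/1e3)
```

```text
cap [ 0.49370653 -0.15816812  0.031     ] foot [ 0.47096597 -0.0191417   0.031     ] 0.14087398366926532 axis yaw -80.71038885220558
tray y [-0.16106075  0.98694449] 99.26847138417752
jar [0.46176364 0.07379122 0.1       ] sb [0.44156105 0.20760966 0.156     ] dist 0.13533483816562522
cap [[242.5 220.2]]
jar [[301.  162.4]]
sb [[331.2 127.7]]
target [0.45136379 0.14267803]
```

```bash
cat >> h.py <<'E'
H=np.array([.161,-.987,0]);N=np.array([.987,.161,0]);Z=np.array([0,0,1.])
CAP=np.array([.4937,-.1575,.031])
def ori(t):  # t deg: tool dips t below horizontal, pointing to -H ; 90 = straight down; >90 leans the other way
    a=np.radians(t);z=-H*np.cos(a)-Z*np.sin(a);return R.from_matrix(np.c_[np.cross(N,z),N,z]),z
def chain(s,wps):
    from scipy.spatial.transform import Slerp
    s=dict(s)
    for p,Rt in wps:
        print(rel(s,p,Rt).tolist());s['tool_pos']=np.array(p);s['eef_rot']=Rt.as_quat()
E
python3 - <<'E'
from h import *;from plant import r
from scipy.spatial.transform import Slerp
s=r.get_state();R1,_=ori(90);p0=s['tool_pos'];p1=np.array([.51,-.27,.24])
S=Slerp([0,1],R.from_quat([s['eef_rot'],R1.as_quat()]))
chain(s,[(p0+(p1-p0)*k/4,S(k/4)) for k in(1,2,3,4)])
E
```

```text
[0.73, -0.415, -0.003, -0.0, -0.0, -0.24]
[0.832, -0.116, -0.003, -0.0, -0.0, -0.24]
[0.816, 0.199, -0.003, -0.0, -0.0, -0.24]
[0.685, 0.485, -0.003, -0.0, -0.0, -0.24]
```

```bash
python3 -m pendant '[1,0.73,-0.415,0,0,0,-0.24, 1,0.73,-0.415,0,0,0,-0.24, 1,0.73,-0.415,0,0,0,-0.24]'
python3 -m pendant '[1,0.83,-0.115,0,0,0,-0.24, 1,0.83,-0.115,0,0,0,-0.24, 1,0.83,-0.115,0,0,0,-0.24]'
python3 -m pendant '[1,0.815,0.2,0,0,0,-0.24, 1,0.815,0.2,0,0,0,-0.24, 1,0.815,0.2,0,0,0,-0.24]'
python3 -m pendant '[1,0.685,0.485,0,0,0,-0.24, 1,0.685,0.485,0,0,0,-0.24, 1,0.685,0.485,0,0,0,-0.24, 1,0.685,0.485,0,0,0,-0.24]'
python3 - <<'E'
from h import *;from plant import r
s=r.get_state();print(s['q'].round(2));Rt,z=ori(32);tcp=CAP+.019*z
print('tcp',tcp,'pre',tcp-.13*z)
chain(s,[(np.array([.51,-.27,.24]),ori(60)[0]),(tcp-.13*z+[0,0,.08],Rt),(tcp-.13*z,Rt)])
E
```

```text
clock: 0.45
tool_pos: [0.2345, -0.5213, 0.2387]
eef_rot: [0.954, 0.3, 0.001, -0.001]
contact_force: [-0.2, -0.4, 0.5]
opening: 0.997
finger_force: 0.0
clock: 0.75
tool_pos: [0.3273, -0.4371, 0.2389]
eef_rot: [0.881, 0.473, 0.001, -0.0]
contact_force: [-0.3, -0.7, 0.8]
opening: 1.0
finger_force: 0.0
clock: 1.05
tool_pos: [0.4206, -0.3525, 0.239]
eef_rot: [0.777, 0.63, 0.001, 0.0]
contact_force: [0.5, -0.2, -0.1]
opening: 0.999
finger_force: 0.0
clock: 1.45
tool_pos: [0.5139, -0.2672, 0.2389]
eef_rot: [0.646, 0.764, 0.002, 0.0]
contact_force: [-0.4, -0.6, -0.5]
opening: 1.001
finger_force: 0.0
[ 0.74  0.68 -0.59  1.7   0.45  0.9   0.14]
tcp [ 0.49110582 -0.14159655  0.02093153] pre [ 0.50885547 -0.25040961  0.08982104]
[-0.014, -0.029, -0.008, 0.001, 0.332, 0.004]
[-0.121, 0.013, 0.47, -0.0, 0.311, -0.0]
[-0.452, -0.0, 0.283, 0.0, 0.0, 0.0]
```

```bash
python3 -m pendant '[1,0,0,0,0,0.09,0, 1,0,0,0,0,0.18,0, 1,0,0,0,0,0.27,0, 1,0,0,0,0,0.33,0, 1,0,0,0,0,0.4,0, 1,0,0,0,0,0.48,0, 1,0,0,0,0,0.56,0, 1,0,0,0,0,0.645,0, 1,0,0,0,0,0.645,0, 1,0,0,0,0,0.645,0]'
python3 - <<'E'
from h import *;from plant import r
s=r.get_state();print(s['q'].round(2));print('dip',np.degrees(np.arcsin(-R.from_quat(s['eef_rot']).as_matrix()[2,2])))
Rt,z=ori(32);tcp=CAP+.019*z
chain(s,[(tcp-.13*z,Rt),(tcp,Rt)])
E
```

```text
clock: 2.45
tool_pos: [0.5098, -0.2721, 0.2376]
eef_rot: [0.568, 0.665, 0.314, -0.369]
contact_force: [0.7, -0.1, 1.1]
opening: 1.0
finger_force: 0.0
[ 1.02  1.18 -0.83  1.1  -0.07  1.67  0.54]
dip 32.03420674224124
[-0.759, 0.018, 0.645, 0.002, 0.0, -0.003]
[0.0, -0.0, 0.867, 0.0, 0.0, 0.0]
```

```bash
python3 -m pendant '[1,-0.38,0.01,0.32,0,0,0, 1,-0.76,0.018,0.645,0,0,0, 1,-0.76,0.018,0.645,0,0,0, 1,-0.76,0.018,0.645,0,0,0, 1,-0.76,0.018,0.645,0,0,0, 1,-0.76,0.018,0.645,0,0,0]'
python3 - <<'E'
from h import *;from plant import r
s=r.get_state();print(s['q'].round(2));Rt,z=ori(32);tcp=CAP+.019*z
chain(s,[(tcp,Rt)])
w=r.snapshot('wrist');t=r.snapshot('scene');print(pix(w,[CAP,tcp,CAP-.139*H]).round(0).tolist())
cv2.imwrite('pics/w1.png',cv2.resize(np.hstack([w['img'],t['img']])[:,:,::-1],(800,300)))
E
```

```text
clock: 3.05
tool_pos: [0.5116, -0.2504, 0.0949]
eef_rot: [0.567, 0.667, 0.315, -0.366]
contact_force: [0.2, 0.2, 1.0]
opening: 1.001
finger_force: 0.0
[ 1.    1.35 -0.8   1.15  0.01  1.48  0.62]
[-0.025, -0.023, 0.887, 0.004, 0.002, 0.001]
[[257.0, 191.0], [257.0, 186.0], [258.0, 107.0]]
```

View pics/w1.png

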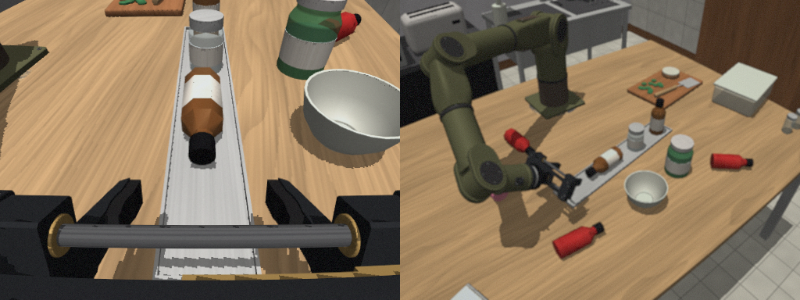

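The wrist view shows the cap at (258,190), where the measurement predicts it, centred between the fingers. Next I advance and grip.

```bash
python3 -m pendant '[1,-0.025,-0.023,0.2,0,0,0, 1,-0.025,-0.023,0.4,0,0,0, 1,-0.025,-0.023,0.6,0,0,0, 1,-0.025,-0.023,0.75,0,0,0, 1,-0.025,-0.023,0.887,0,0,0, 1,-0.025,-0.023,0.887,0,0,0, 1,-0.025,-0.023,0.887,0,0,0]'
python3 - <<'E'
from h import *;from plant import r
s=r.get_state();Rt,z=ori(32);tcp=CAP+.019*z
chain(s,[(tcp,Rt)])
E
```

```text
clock: 3.85
tool_pos: [0.4896, -0.1416, 0.0185]
eef_rot: [0.567, 0.666, 0.315, -0.368]
contact_force: [0.4, -0.9, 1.1]
opening: 1.004
finger_force: 0.4
[0.013, 0.01, -0.01, 0.002, 0.001, -0.0]
```

```bash
python3 -m pendant '[0,0.01,0.01,-0.01,0,0,0, 0,0.01,0.01,-0.01,0,0,0, 0,0.01,0.01,-0.01,0,0,0, 0,0.01,0.01,-0.01,0,0,0, 0,0.01,0.01,-0.01,0,0,0, 0,0.01,0.01,-0.01,0,0,0, 0,0.01,0.01,-0.01,0,0,0, 0,0.01,0.01,-0.01,0,0,0]' 50
python3 - <<'E'
from h import *;from plant import r
s=r.get_state();z0=R.from_quat(s['eef_rot']).as_matrix()[:,2];G=s['tool_pos']-.019*z0;print('G',G)
# pivot about the foot's lower edge, tilting bottle by b deg; tool dip 32+b, plus rise
F=CAP-.139*H-.027*Z
for i,(b,up) in enumerate([(10,.004),(20,.008),(30,.015),(40,.03),(50,.05),(60,.07),(70,.09),(80,.11),(90,.13)]):
    a=np.radians(b);A=H*np.cos(a)+Z*np.sin(a);U=-H*np.sin(a)+Z*np.cos(a)
    Rt,z=ori(32+b);p=F+.139*A+.027*U+up*Z+.019*z
    print(b,p.round(3),rel(s,p,Rt).tolist())
E
```

```text
clock: 4.65
tool_pos: [0.4903, -0.1409, 0.0192]
eef_rot: [0.567, 0.665, 0.315, -0.369]
contact_force: [0.2, 0.6, -0.7]
opening: 0.343
finger_force: 50.0
G [ 0.49288304 -0.1567683   0.0292432 ]
10 [ 0.49  -0.137  0.046] [0.166, 0.004, -0.072, 0.002, -0.112, -0.001]
20 [ 0.489 -0.129  0.07 ] [0.331, 0.004, -0.109, 0.002, -0.223, -0.001]
30 [ 0.487 -0.117  0.095] [0.514, 0.004, -0.132, 0.001, -0.334, -0.001]
40 [ 0.485 -0.102  0.126] [0.741, 0.004, -0.157, 0.001, -0.445, -0.002]
50 [ 0.482 -0.085  0.159] [0.989, 0.003, -0.177, 0.001, -0.556, -0.002]
60 [ 0.479 -0.066  0.189] [1.225, 0.003, -0.173, 0.001, -0.667, -0.002]
70 [ 0.476 -0.046  0.215] [1.448, 0.002, -0.149, 0.001, -0.778, -0.002]
80 [ 0.472 -0.025  0.238] [1.652, 0.002, -0.108, 0.001, -0.889, -0.002]
90 [ 0.469 -0.004  0.257] [1.835, 0.002, -0.053, 0.001, -1.0, -0.002]
```

```bash
python3 -m pendant '[0,0.08,0,-0.04,0,-0.056,0, 0,0.166,0,-0.072,0,-0.112,0, 0,0.25,0,-0.09,0,-0.167,0, 0,0.331,0,-0.109,0,-0.223,0, 0,0.42,0,-0.12,0,-0.278,0, 0,0.514,0,-0.132,0,-0.334,0, 0,0.625,0,-0.145,0,-0.39,0, 0,0.741,0,-0.157,0,-0.445,0, 0,0.865,0,-0.167,0,-0.5,0, 0,0.985,0,-0.177,0,-0.556,0, 0,0.985,0,-0.177,0,-0.556,0]'
python3 - <<'E'
from h import *;from plant import r
s=r.get_state();F=CAP-.139*H-.027*Z;print(s['q'].round(2))
for i,(b,up) in enumerate([(60,.075),(70,.1),(80,.125),(90,.15)]):
    a=np.radians(b);A=H*np.cos(a)+Z*np.sin(a);U=-H*np.sin(a)+Z*np.cos(a)
    Rt,z=ori(32+b);p=F+.139*A+.027*U+up*Z+.019*z
    print(b,p.round(3),rel(s,p,Rt).tolist())
w=r.snapshot('scene')
cv2.imwrite('pics/w2.png',cv2.resize(w['img'][100:300,130:400,::-1],None,fx=2,fy=2))
E
```

```text
clock: 5.75
tool_pos: [0.482, -0.0804, 0.1612]
eef_rot: [0.643, 0.763, 0.046, -0.052]
contact_force: [0.6, 1.1, -2.7]
opening: 0.344
finger_force: 50.0
[ 0.43  0.69 -0.43  2.    0.26  0.55  0.03]
60 [ 0.479 -0.066  0.194] [0.124, -0.004, -0.202, 0.002, -0.111, 0.005]
70 [ 0.476 -0.046  0.225] [0.29, -0.003, -0.39, 0.003, -0.222, 0.005]
80 [ 0.472 -0.025  0.253] [0.457, -0.001, -0.553, 0.003, -0.333, 0.004]
90 [ 0.469 -0.004  0.277] [0.622, 0.001, -0.691, 0.003, -0.444, 0.004]
```

View pics/w2.png

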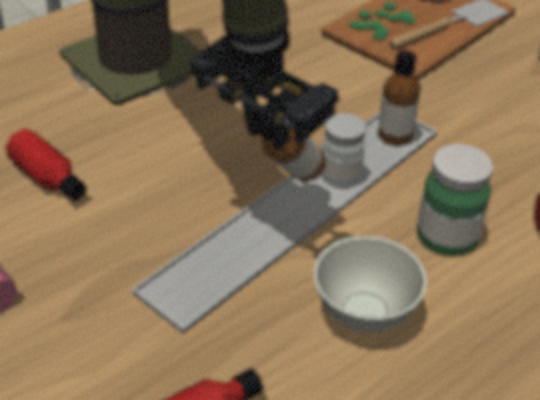

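```bash
python3 -m pendant '[0,0.06,0,-0.1,0,-0.056,0, 0,0.124,0,-0.202,0,-0.111,0, 0,0.2,0,-0.3,0,-0.167,0, 0,0.29,0,-0.39,0,-0.222,0, 0,0.37,0,-0.47,0,-0.278,0, 0,0.457,0,-0.553,0,-0.333,0, 0,0.54,0,-0.62,0,-0.39,0, 0,0.622,0,-0.69,0,-0.444,0, 0,0.622,0,-0.69,0,-0.444,0, 0,0.622,0,-0.69,0,-0.444,0]'
python3 - <<'E'
from h import *;from plant import r
s=r.get_state();print(s['q'].round(2));m=R.from_quat(s['eef_rot']).as_matrix();print(m[:,2].round(3),m[:,1].round(3))
print('dip',np.degrees(np.arctan2(-m[2,2],-m[:,2]@H)))
w=r.snapshot('scene')
cv2.imwrite('pics/w3.png',cv2.resize(w['img'][60:260,130:400,::-1],None,fx=2.5,fy=2.5))
np.save('w3.npy',w['img'])
E
```

```text
clock: 6.8
tool_pos: [0.4688, -0.0098, 0.2729]
eef_rot: [0.624, 0.732, -0.18, 0.208]
contact_force: [0.2, -0.7, -3.3]
opening: 0.343
finger_force: 50.0
[-0.5   0.52  0.08  2.04  0.67  0.87 -0.78]
[ 0.08  -0.522 -0.849] [ 0.988  0.157 -0.003]
dip 121.91436250931298
```

View pics/w3.png

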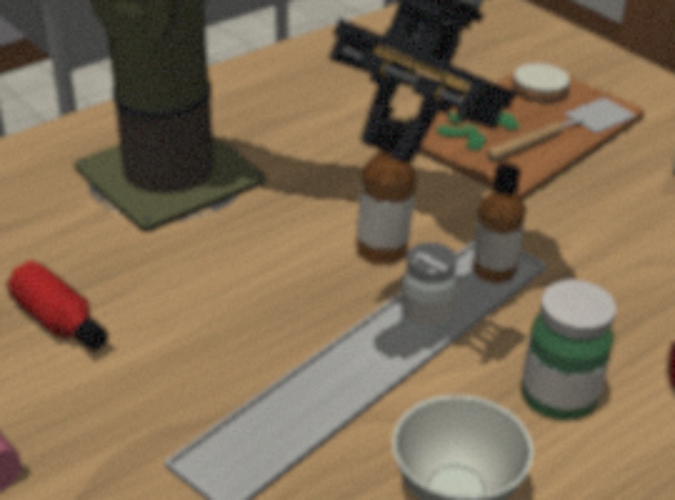

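The scene view shows the bottle hanging upright in the grip, body at about (284,143), foot at about (283,162). The tilted hand would pass only about 5 mm above the standing bottle. So I'll first set the bottle down in the free half, then regrasp it from straight above. I'll check that it is vertical first.

```bash
cat >> h.py <<'E'
def axis_px(s,G,w=26):
    """midline of the bottle silhouette (amber+label) near body, vs projection of the vertical through G"""
    L=pix(s,[G-.139*Z,G-.05*Z]);return L
E
python3 - <<'E'
from h import *;from plant import r
s=r.get_state();m=R.from_quat(s['eef_rot']).as_matrix();G=s['tool_pos']-.019*m[:,2];print('G',G)
w=r.snapshot('scene');t=r.snapshot('top')
for k in(.0,.03,.06,.085,.1):print(k,pix(w,G-(.139-k)*Z).round(1))
hsv=cv2.cvtColor(w['img'],cv2.COLOR_RGB2HSV)
amb=((hsv[...,0]<14)&(hsv[...,1]>120)&(hsv[...,2]>25)).astype(np.uint8);a=np.zeros_like(amb);a[118:170,268:300]=amb[118:170,268:300]
for v in range(120,168,3):
    x=np.nonzero(a[v])[0];print(v,(x.min(),x.max(),x.mean().round(1),len(x)) if len(x) else '')
F=np.array([.480,-.04,.0055]);tgt=F+.139*Z+.019*m[:,2]
print(rel(s,tgt+.02*Z,R.from_quat(s['eef_rot'])).tolist(),rel(s,tgt,R.from_quat(s['eef_rot'])).tolist())
E
```

```text
G [ 0.46701611 -0.00121936  0.28934664]
0.0 [[283.  158.6]]
0.03 [[283.5 149.5]]
0.06 [[284.  140.2]]
0.085 [[284.5 132.1]]
0.1 [[284.8 127.2]]
120 (np.int64(282), np.int64(282), np.float64(282.0), 1)
123 (np.int64(279), np.int64(286), np.float64(282.0), 3)
126 (np.int64(277), np.int64(289), np.float64(284.4), 5)
129 (np.int64(277), np.int64(295), np.float64(284.5), 8)
132 (np.int64(277), np.int64(293), np.float64(285.1), 8)
135 (np.int64(282), np.int64(295), np.float64(289.0), 5)
138 (np.int64(281), np.int64(291), np.float64(286.3), 6)
141 
144 
147 
150 
153 
156 
159 (np.int64(273), np.int64(273), np.float64(273.0), 1)
162 (np.int64(276), np.int64(288), np.float64(281.8), 8)
165 
[0.212, 0.048, 0.848, 0.0, 0.0, 0.0] [0.283, 0.048, 0.961, 0.0, 0.0, 0.0]
```

```bash
python3 -m pendant '[0,0.07,0.016,0.2,0,0,0, 0,0.14,0.03,0.4,0,0,0, 0,0.2,0.04,0.6,0,0,0, 0,0.21,0.048,0.75,0,0,0, 0,0.212,0.048,0.85,0,0,0, 0,0.212,0.048,0.85,0,0,0, 0,0.212,0.048,0.85,0,0,0]'
python3 - <<'E'
from h import *;from plant import r
s=r.get_state();m,z=ori(122)
F=np.array([.480,-.04,.0055]);tgt=F+.139*Z+.019*z
for d in (.008,.004,0,-.004):print(rel(s,tgt+d*Z,m).tolist())
E
```

```text
clock: 7.65
tool_pos: [0.4825, -0.0487, 0.1493]
eef_rot: [0.624, 0.731, -0.179, 0.209]
contact_force: [-0.2, 0.3, -3.6]
opening: 0.342
finger_force: 50.0
[0.039, -0.007, 0.077, -0.002, -0.001, -0.003]
[0.053, -0.007, 0.099, -0.002, -0.001, -0.003]
[0.067, -0.007, 0.122, -0.002, -0.001, -0.003]
[0.082, -0.007, 0.145, -0.002, -0.001, -0.003]
```

```bash
python3 -m pendant '[0,0.015,0,0.03,0,0,0, 0,0.03,0,0.06,0,0,0, 0,0.039,0,0.077,0,0,0, 0,0.046,0,0.088,0,0,0, 0,0.053,0,0.099,0,0,0, 0,0.053,0,0.099,0,0,0, 0,0.053,0,0.099,0,0,0]'
python3 -m pendant '[0,0.004,0,0.006,0,0,0, 0,0.008,0,0.012,0,0,0, 0,0.011,0,0.018,0,0,0, 0,0.011,0,0.018,0,0,0, 0,0.011,0,0.018,0,0,0]'
```

```text
clock: 8.35
tool_pos: [0.4828, -0.0488, 0.1324]
eef_rot: [0.624, 0.732, -0.179, 0.21]
contact_force: [0.2, -0.6, -2.8]
opening: 0.345
finger_force: 50.0
clock: 8.85
tool_pos: [0.4827, -0.0488, 0.1292]
eef_rot: [0.624, 0.732, -0.179, 0.209]
contact_force: [-0.4, -0.6, -3.3]
opening: 0.345
finger_force: 50.0
```

```bash
python3 -m pendant '[0,0.002,0,0.003,0,0,0, 0,0.004,0,0.006,0,0,0, 0,0.006,0,0.009,0,0,0, 0,0.006,0,0.009,0,0,0]'
python3 -m pendant '[0,0.002,0,0.003,0,0,0, 0,0.004,0,0.006,0,0,0, 0,0.004,0,0.006,0,0,0]'
```

```text
clock: 9.25
tool_pos: [0.4829, -0.0503, 0.1287]
eef_rot: [0.624, 0.731, -0.179, 0.211]
contact_force: [0.2, -0.9, 6.1]
opening: 0.344
finger_force: 50.0
clock: 9.55
tool_pos: [0.4831, -0.0514, 0.1284]
eef_rot: [0.624, 0.73, -0.18, 0.212]
contact_force: [-0.7, -1.1, 10.5]
opening: 0.342
finger_force: 50.0
```

```bash
python3 -m pendant '[0,-0.003,0,-0.005,0,0,0, 0,-0.003,0,-0.005,0,0,0, 0,-0.003,0,-0.005,0,0,0]' 20
python3 -m pendant '[0,0,0,0,0,0,0, 0,0,0,0,0,0,0, 0,0,0,0,0,0,0]' 6
python3 -m pendant '[0.45,0,0,0,0,0,0, 0.45,0,0,0,0,0,0, 0.45,0,0,0,0,0,0, 0.6,0,0,0,0,0,0, 0.8,0,0,0,0,0,0, 1,0,0,0,0,0,0, 1,0,0,0,0,0,0, 1,0,0,0,0,0,0]'
python3 - <<'E'
from h import *;from plant import r
w=r.snapshot('scene');s=r.get_state();G=s['tool_pos']-.019*ori(122)[1];print('G',G)
cv2.imwrite('pics/w4.png',cv2.resize(w['img'][90:260,180:400,::-1],None,fx=3,fy=3))
m,z=ori(122);print(rel(s,s['tool_pos']-.1*z,m).tolist())
E
```

```text
clock: 9.85
tool_pos: [0.483, -0.0503, 0.1286]
eef_rot: [0.624, 0.731, -0.179, 0.211]
contact_force: [0.3, -1.5, 6.4]
opening: 0.349
finger_force: 20.0
clock: 10.15
tool_pos: [0.4832, -0.0501, 0.1285]
eef_rot: [0.624, 0.731, -0.179, 0.211]
contact_force: [-0.1, -1.4, 6.0]
opening: 0.361
finger_force: 6.0
clock: 10.95
tool_pos: [0.4827, -0.0487, 0.1273]
eef_rot: [0.624, 0.732, -0.179, 0.209]
contact_force: [-0.4, 0.5, 0.3]
opening: 0.884
finger_force: 0.0
G [ 0.48109115 -0.03880758  0.14347444]
[0.001, -0.001, -0.667, -0.001, -0.001, -0.001]
```

View pics/w4.png

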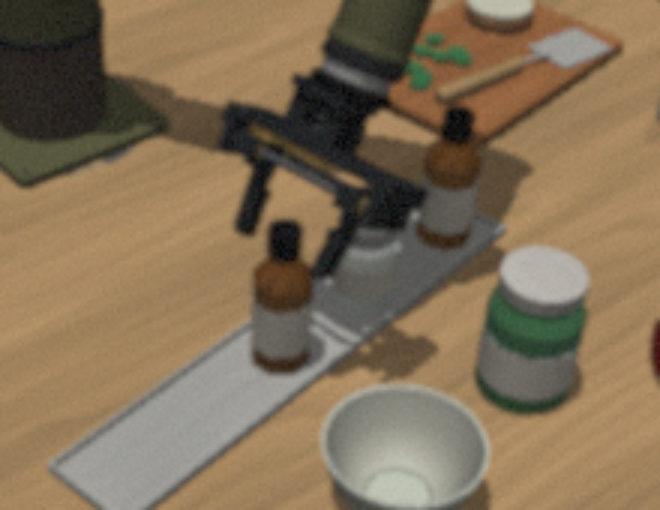

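The fallen bottle now stands on its own: cap at crop (285,240), foot at crop (283,360). I retreat along the tool axis.

```bash
python3 -m pendant '[1,0,0,-0.1,0,0,0, 1,0,0,-0.3,0,0,0, 1,0,0,-0.5,0,0,0, 1,0,0,-0.667,0,0,0, 1,0,0,-0.667,0,0,0, 1,0,0,-0.667,0,0,0]'
python3 - <<'E'
from h import *;from plant import r
s=r.get_state();t=r.snapshot('top');w=r.snapshot('scene')
C=np.array([.4811,-.0400,.156])
for n,d in(('top',t),('scene',w)):
    c=pix(d,C)[0].astype(int);v=cv2.cvtColor(d['img'],cv2.COLOR_RGB2HSV)[...,2];m=np.zeros_like(v);x0,y0=c-14
    m[y0:y0+30,x0:x0+30]=v[y0:y0+30,x0:x0+30]<45
    k,l,st,cc=cv2.connectedComponentsWithStats(m);i=1+st[1:,4].argmax();print(n,'pred',pix(d,C),'got',st[i],cc[i],onz(d,cc[i],.156 if n=='top' else .143))
m,z=ori(90);print(rel(s,[.481,-.04,.24],m).tolist())
E
```

```text
clock: 11.6
tool_pos: [0.4743, 0.0034, 0.2123]
eef_rot: [0.624, 0.732, -0.178, 0.21]
contact_force: [-0.5, -0.0, -0.7]
opening: 0.997
finger_force: 0.0
top pred [[235.44211297 178.74133281]] got [232 172  12  13 115] [237.73043478 178.27826087] [[ 0.48226186 -0.04602863  0.156     ]]
scene pred [[275.27861178 164.69292127]] got [270 164   9  13 102] [274.33333333 170.1372549 ] [[ 0.48501472 -0.04586078  0.143     ]]
[-0.346, -0.002, -0.002, -0.0, 0.355, -0.002]
```

```bash
python3 -m pendant '[1,-0.05,0,-0.05,0,0.06,0, 1,-0.1,0,-0.06,0,0.12,0, 1,-0.2,0,-0.05,0,0.18,0, 1,-0.3,0,-0.03,0,0.24,0, 1,-0.346,0,0,0,0.3,0, 1,-0.346,0,0,0,0.355,0, 1,-0.346,0,0,0,0.355,0, 1,-0.346,0,0,0,0.355,0]'
python3 - <<'E'
from h import *;from plant import r
s=r.get_state();t=r.snapshot('wrist');C=np.array([.483,-.046,.156])
v=cv2.cvtColor(t['img'],cv2.COLOR_RGB2HSV)[...,2];print('pred',pix(t,C))
cv2.imwrite('pics/w5.png',t['img'][:,:,::-1])
m,z=ori(90)
print(rel(s,[.483,-.046,.24],m).tolist(),rel(s,[.483,-.046,.124],m).tolist())
E
```

```text
clock: 12.5
tool_pos: [0.4806, -0.0407, 0.2387]
eef_rot: [0.649, 0.76, -0.001, -0.0]
contact_force: [-0.0, 0.6, 0.6]
opening: 1.001
finger_force: 0.0
pred [[262.71153913 203.71868252]]
[-0.038, 0.01, -0.009, -0.001, 0.001, -0.003] [-0.037, 0.012, 0.765, -0.001, 0.001, -0.003]
```

View pics/w5.png

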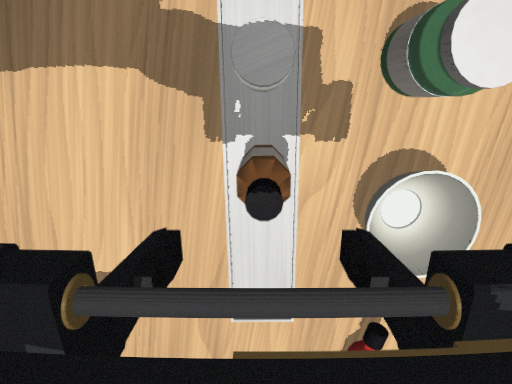

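The wrist view shows the upright bottle with its cap at (264,199), between the fingers. I descend and grip the cap.

```bash
python3 -m pendant '[1,-0.025,0.012,0.1,0,0,0, 1,-0.025,0.012,0.25,0,0,0, 1,-0.025,0.012,0.4,0,0,0, 1,-0.025,0.012,0.55,0,0,0, 1,-0.025,0.012,0.68,0,0,0, 1,-0.025,0.012,0.76,0,0,0, 1,-0.025,0.012,0.76,0,0,0, 1,-0.025,0.012,0.76,0,0,0]'
python3 -m pendant '[0.4,0,0,0,0,0,0, 0.4,0,0,0,0,0,0, 0.4,0,0,0,0,0,0, 0.4,0,0,0,0,0,0, 0.4,0,0,0,0,0,0, 0.3,0,0,0,0,0,0, 0,0,0,0,0,0,0, 0,0,0,0,0,0,0, 0,0,0,0,0,0,0]' 8
python3 -m pendant '[0,0,0,0,0,0,0, 0,0,0,0,0,0,0, 0,0,0,0,0,0,0]' 40
python3 -m pendant '[0,0,0,-0.05,0,0,0, 0,0,0,-0.1,0,0,0, 0,0,0,-0.25,0,0,0, 0,0,0,-0.45,0,0,0, 0,0,0,-0.65,0,0,0, 0,0,0,-0.85,0,0,0, 0,0,0,-0.85,0,0,0, 0,0,0,-0.85,0,0,0]'
```

```text
clock: 13.35
tool_pos: [0.4836, -0.0416, 0.1257]
eef_rot: [0.647, 0.762, -0.0, -0.0]
contact_force: [0.3, -0.2, 0.4]
opening: 1.004
finger_force: 0.0
clock: 14.25
tool_pos: [0.4835, -0.0434, 0.1257]
eef_rot: [0.649, 0.761, -0.0, -0.0]
contact_force: [-0.2, -0.2, 0.2]
opening: 0.359
finger_force: 8.0
clock: 14.55
tool_pos: [0.4835, -0.0434, 0.1257]
eef_rot: [0.649, 0.761, -0.0, -0.0]
contact_force: [-0.4, 0.5, 1.0]
opening: 0.35
finger_force: 40.0
clock: 15.35
tool_pos: [0.4835, -0.0435, 0.2535]
eef_rot: [0.649, 0.761, 0.0, 0.0]
contact_force: [-0.2, -0.4, -3.9]
opening: 0.35
finger_force: 40.0
```

Run:
```python
from h import *;from plant import r
s=r.get_state();m,z=ori(90)
chain(s,[([.4685,.05,.285],m),([.4514,.1427,.285],m)])
```

```text
[0.631, 0.0, -0.21, 0.001, 0.0, -0.002]
[0.628, -0.013, 0.0, 0.0, 0.0, 0.0]
```

```bash
python3 -m pendant '[0,0.1,0,-0.07,0,0,0, 0,0.25,0,-0.15,0,0,0, 0,0.45,0,-0.21,0,0,0, 0,0.631,0,-0.21,0,0,0, 0,0.631,0,-0.21,0,0,0]'
python3 -m pendant '[0,0.15,0,0,0,0,0, 0,0.3,-0.01,0,0,0,0, 0,0.45,-0.013,0,0,0,0, 0,0.56,-0.013,0,0,0,0, 0,0.628,-0.013,0,0,0,0, 0,0.628,-0.013,0,0,0,0, 0,0.628,-0.013,0,0,0,0]'
python3 - <<'E'
from h import *;from plant import r;import pickle
s=r.get_state();t=r.snapshot('scene');w=r.snapshot('wrist');tp=r.snapshot('top');pickle.dump((s,t,w,tp),open('e.pkl','wb'))
sb=np.array([.4416,.2076,.156]);jar=np.array([.4618,.0738,.1]);T=s['tool_pos']
print('pred wrist sb,jar',pix(w,[sb,jar,[T[0],T[1],.2]]).round(1).tolist())
print('scene bottle foot,cap,sbfoot,sbcap,jar',pix(t,[T+[0,0,-.1205],T+[0,0,.02],sb-.152*Z,sb,jar]).round(1).tolist())
a=cv2.resize(t['img'][40:220,220:400,::-1],(400,400));b=cv2.resize(w['img'][:,:,::-1],(400,300));b=np.vstack([b,np.zeros((100,400,3),np.uint8)])
cv2.imwrite('pics/w6.png',np.hstack([a,b]))
E
```

```text
clock: 15.85
tool_pos: [0.4672, 0.0563, 0.2846]
eef_rot: [0.645, 0.764, 0.001, -0.002]
contact_force: [0.2, 1.4, -2.9]
opening: 0.35
finger_force: 40.0
clock: 16.55
tool_pos: [0.4516, 0.142, 0.2843]
eef_rot: [0.649, 0.761, -0.001, 0.0]
contact_force: [0.4, -0.9, -3.7]
opening: 0.345
finger_force: 40.0
pred wrist sb,jar [[261.2, 111.5], [260.2, 224.3], [260.5, 196.1]]
scene bottle foot,cap,sbfoot,sbcap,jar [[317.8, 134.3], [322.8, 90.4], [325.7, 168.1], [331.2, 127.7], [301.0, 162.4]]
```

View pics/w6.png

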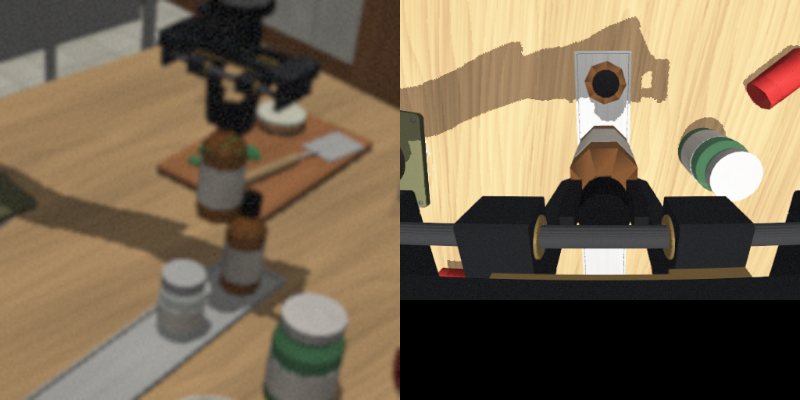

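Run:
```python
from h import *;import pickle
D=pickle.load(open('d.pkl','rb'));s,t,w,tp=pickle.load(open('e.pkl','rb'))
def dark(d,c,h,z,th=45):
    v=cv2.cvtColor(d['img'],cv2.COLOR_RGB2HSV)[...,2];m=np.zeros_like(v);x,y=c
    m[y-h:y+h,x-h:x+h]=v[y-h:y+h,x-h:x+h]<th
    k,l,st,cc=cv2.connectedComponentsWithStats(m);i=1+st[1:,4].argmax();return st[i].tolist(),cc[i].round(1),onz(d,cc[i],z)[0].round(4)
print('sb top',dark(D['top'],(142,195),12,.155),'scene',dark(D['scene'],(332,130),10,.143),'wrist',dark(w,(264,106),22,.156))
def lid(d,c,h,z):
    g=cv2.GaussianBlur(d['img'][...,1],(3,3),0);x,y=c;p=g[y-h:y+h,x-h:x+h];m=np.zeros_like(g);m[y-h:y+h,x-h:x+h]=p>cv2.threshold(p,0,255,cv2.THRESH_OTSU)[0]
    k,l,st,cc=cv2.connectedComponentsWithStats(m);i=l[y,x];return st[i].tolist(),cc[i].round(1),onz(d,cc[i],z)[0].round(4)
print('jar top',onz(D['top'],[195,188.2],.1),'scene',onz(D['scene'],[302.7,161.6],.1))
print(lid(D['scene'],(303,161),9,.1))
```

```text
sb top ([136, 189, 13, 12, 128], array([142.1, 194.6]), array([0.4417, 0.2084, 0.155 ])) scene ([327, 126, 10, 12, 89], array([332. , 131.6]), array([0.4445, 0.2099, 0.143 ])) wrist ([247, 90, 34, 35, 908], array([263. , 106.7]), array([0.4425, 0.212 , 0.156 ]))
jar top [[0.46176364 0.07379122 0.1       ]] scene [[0.4619867  0.08030187 0.1       ]]
([294, 157, 18, 11, 174], array([302.4, 161.9]), array([0.4627, 0.0786, 0.1   ]))
```

```bash
python3 -m pendant '[0,0.016,0,0.1,0,0,0, 0,0.016,0,0.2,0,0,0, 0,0.016,0,0.3,0,0,0, 0,0.016,0,0.4,0,0,0, 0,0.016,0,0.5,0,0,0, 0,0.016,0,0.6,0,0,0, 0,0.016,0,0.7,0,0,0, 0,0.016,0,0.7,0,0,0, 0,0.016,0,0.7,0,0,0]'
python3 - <<'E'
from h import *;from plant import r
s=r.get_state();m,z=ori(90);print(rel(s,[.4515,.1445,.1285],m).tolist())
t=r.snapshot('scene');w=r.snapshot('wrist')
a=cv2.resize(t['img'][90:200,270:370,::-1],(400,440));b=cv2.resize(w['img'][:,:,::-1],(400,300));b=np.vstack([b,np.zeros((140,400,3),np.uint8)])
cv2.imwrite('pics/w7.png',np.hstack([a,b]))
E
```

```text
clock: 17.6
tool_pos: [0.4517, 0.1447, 0.1799]
eef_rot: [0.649, 0.761, -0.0, 0.0]
contact_force: [-0.9, -0.1, -2.8]
opening: 0.346
finger_force: 40.0
[-0.001, -0.002, 0.342, -0.0, 0.0, -0.002]
```

View pics/w7.png

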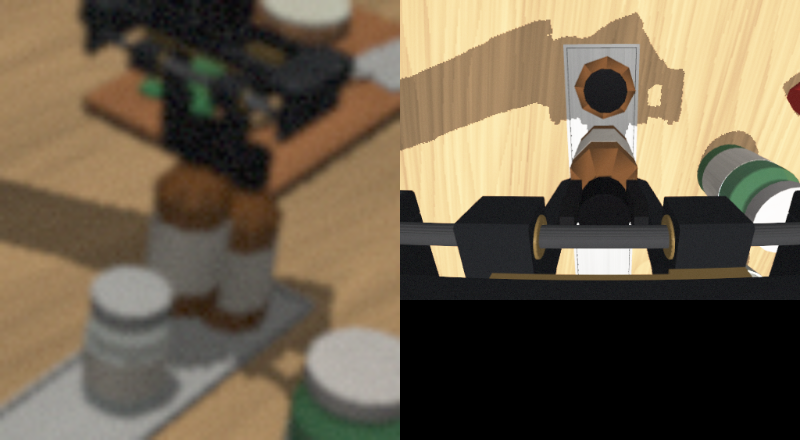

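The views show the held bottle between the jar and the standing bottle (wrist: cap of the standing one at (263,115)), with no contact. I continue down gently.

```bash
python3 -m pendant '[0,0,0,0.06,0,0,0, 0,0,0,0.12,0,0,0, 0,0,0,0.18,0,0,0, 0,0,0,0.24,0,0,0, 0,0,0,0.29,0,0,0, 0,0,0,0.32,0,0,0, 0,0,0,0.342,0,0,0, 0,0,0,0.342,0,0,0, 0,0,0,0.342,0,0,0]'
python3 -m pendant '[0,0,0,0.007,0,0,0, 0,0,0,0.013,0,0,0, 0,0,0,0.013,0,0,0, 0,0,0,0.013,0,0,0]'
```

```text
clock: 18.6
tool_pos: [0.4516, 0.1452, 0.1285]
eef_rot: [0.649, 0.761, 0.0, 0.0]
contact_force: [0.1, 0.4, -2.9]
opening: 0.347
finger_force: 40.0
clock: 19.0
tool_pos: [0.4515, 0.1451, 0.1265]
eef_rot: [0.649, 0.761, 0.0, 0.0]
contact_force: [-0.1, -0.0, -4.2]
opening: 0.348
finger_force: 40.0
```

```bash
python3 -m pendant '[0,0,0,0.003,0,0,0, 0,0,0,0.006,0,0,0, 0,0,0,0.006,0,0,0, 0,0,0,0.006,0,0,0]'
python3 -m pendant '[0,0,0,0.002,0,0,0, 0,0,0,0.003,0,0,0, 0,0,0,0.003,0,0,0]'
```

```text
clock: 19.4
tool_pos: [0.4516, 0.145, 0.1258]
eef_rot: [0.649, 0.761, 0.0, 0.0]
contact_force: [-0.5, -0.5, 3.1]
opening: 0.351
finger_force: 40.0
clock: 19.7
tool_pos: [0.4517, 0.1448, 0.1257]
eef_rot: [0.649, 0.761, 0.0, 0.001]
contact_force: [-0.6, -2.3, 7.3]
opening: 0.352
finger_force: 40.0
```

Contact with the floor. I release softly and rise.

```bash
python3 -m pendant '[0,0,0,-0.003,0,0,0, 0,0,0,-0.003,0,0,0, 0,0,0,-0.003,0,0,0]' 15
python3 -m pendant '[0,0,0,0,0,0,0, 0,0,0,0,0,0,0]' 5
python3 -m pendant '[0.45,0,0,0,0,0,0, 0.45,0,0,0,0,0,0, 0.5,0,0,0,0,0,0, 0.7,0,0,0,0,0,0, 0.9,0,0,0,0,0,0, 1,0,0,0,0,0,0, 1,0,0,0,0,0,0, 1,0,0,0,0,0,0]'
python3 -m pendant '[1,0,0,-0.1,0,0,0, 1,0,0,-0.25,0,0,0, 1,0,0,-0.5,0,0,0, 1,0,0,-0.75,0,0,0, 1,0,0,-0.95,0,0,0, 1,0,0,-0.95,0,0,0, 1,0,0,-0.95,0,0,0, 1,0,0,-0.95,0,0,0]'
python3 - <<'E'
from h import *;from plant import r
t=r.snapshot('scene')
cv2.imwrite('pics/w8.png',cv2.resize(t['img'][90:230,220:400,::-1],(720,560)))
E
```

```text
clock: 20.0
tool_pos: [0.4517, 0.145, 0.1258]
eef_rot: [0.649, 0.761, 0.0, 0.0]
contact_force: [-0.5, -2.3, 5.9]
opening: 0.352
finger_force: 15.0
clock: 20.2
tool_pos: [0.4517, 0.145, 0.1258]
eef_rot: [0.649, 0.761, 0.0, 0.0]
contact_force: [-0.2, -1.9, 5.6]
opening: 0.355
finger_force: 5.0
clock: 21.0
tool_pos: [0.4515, 0.1452, 0.1256]
eef_rot: [0.649, 0.761, 0.0, 0.0]
contact_force: [-0.1, 0.5, -0.4]
opening: 0.93
finger_force: 0.0
clock: 21.8
tool_pos: [0.4507, 0.1447, 0.267]
eef_rot: [0.649, 0.761, -0.001, -0.0]
contact_force: [-0.5, 0.4, -0.5]
opening: 1.001
finger_force: 0.0
```

View pics/w8.png

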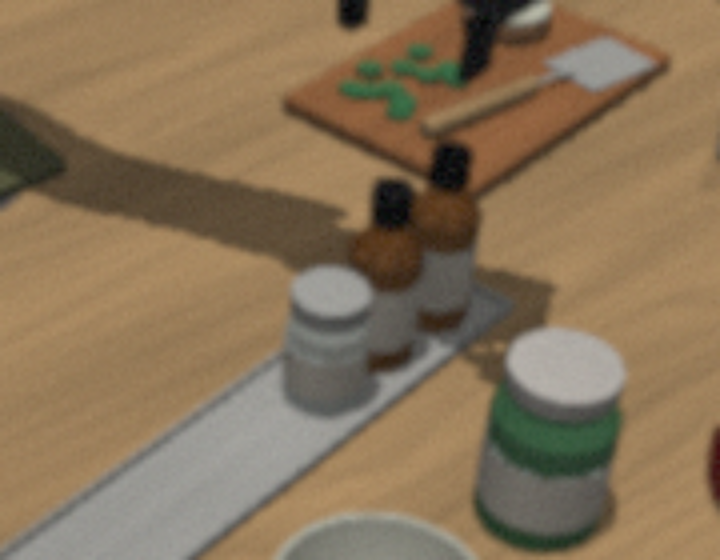

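The bottle stands upright in the gap (cap at crop (393,203)), between jar (332,295) and standing bottle (450,165), and the hand is clear.

```bash
python3 -c "
from plant import r
print(r.finish_job())"
```

```text
the job is handed in; nothing more can be done
None
```

The fallen bottle was set down gently and stands upright on the tray floor between the short jar and the standing bottle; I saw no contact with its neighbours, the pickle jar or the tub, and the job was handed in at about 22 s.

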